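# Take the stirring paddle out of its guarded rinse stand

## Task

The steel stirring paddle with the orange grip is locked under the blue guard of the rinse stand because its blade lies across the opening. Turn it by the grip until the blade lines up with the slot, draw it straight up out of the guard without forcing it, then set it down gently so that it stands upright on its foot on the floor of the white tray, and let go. Leave the three bottles where they are.

Things in the scene. Friction and masses are not known exactly. Their poses are not given: they have to be found in the camera images.
- paddle: Steel stirring paddle with orange grip, upright, loose, 122 mm tall, about 0.16 kg. Origin: centre of its underside, z up the 10 mm round shaft. Round foot 34 mm in diameter, 8 mm thick. Half a turn makes no difference to it. At the start it stands free on the stand's base (8 mm above the surface), blade under the guard, 0.55 to 1.57 rad out of line with the slot, either way.
- paddle_grip (a point): Centre of the paddle's orange flat wing grip, 107 mm above the underside. The grip is 60 mm long along the paddle's x, 14 mm thick along y, 30 mm high (92 to 122 mm), parallel to the blade, so it shows how the blade lies. Same axes as the paddle.
- paddle_blade (a point): Centre of the paddle's flat blade, 29 mm above the underside. The blade is 72 mm long along the paddle's x, 8 mm thick along y, 30 mm high (14 to 44 mm), with a 16 mm hub round the shaft. Same axes as the paddle.
- rinse_stand: Rinse stand, fixed: white base 130 x 130 mm, 8 mm thick; four corner posts at x, y = +-56 mm; on them a blue guard plate 136 x 136 mm, underside 62 mm and top 68 mm above the surface (post nuts reach 72 mm). Origin: centre of the underside, z up, x along the guard's slot. The resting blade has 10 mm of free height below the guard.
- guard_opening (a point): Centre of the guard's opening, at the plate's top face, straight above the stand's origin, same axes. The opening is a 44 x 44 mm square window with a slot 18 mm wide (along y) reaching 42 mm from the centre both ways along x; white marks lie beyond the slot's ends. The paddle's foot passes the window, its blade only along the slot.
- tray: White shallow tray, loose, empty, 112 mm (x) by 160 mm (y), walls 2 mm thick, rim 22 mm high, floor 2 to 3 mm above its underside. Origin: centre of its underside, z up. The paddle fits standing in its middle at any yaw.
- buffer_bottle: White bottle with blue cap, 57 mm in diameter, 123 mm high, loose bystander; origin: centre of its underside.
- acid_bottle: White bottle with red cap, 55 mm in diameter, 113 mm high, loose bystander; origin: centre of its underside.
- std_bottle: White bottle with white cap and yellow band, 45 mm in diameter, 90 mm high, loose bystander; origin: centre of its underside.
Mind the look-alikes: they are no part of the job. There is more than one size of the paddle; the one meant has the size given above.

How it is judged:
On the way, in this order (a step that is already met when the one before it is completed fails the run):
1. the blade is turned in line with the slot (within 0.25 rad) while it is still under the guard (angle between the x axis of paddle and the x axis of rinse_stand, either way round below 0.25 rad and z of paddle in the frame of rinse_stand below 0.035 m and horizontal distance between paddle and rinse_stand below 0.025 m), for 0.05 s.
2. the paddle is drawn up out of the guard, its foot above the plate (z of paddle in the frame of rinse_stand above 0.07 m), for 0.05 s.
At the end, for the whole second after the job is handed in: The paddle stands at rest and upright (within 0.1 rad) on its foot on the tray's floor (origin at most 12 mm above the tray's underside and within 45 mm along x and 68 mm along y of its centre), the tray flat (x of paddle in the frame of tray between -0.045 and 0.045 m and y of paddle in the frame of tray between -0.068 and 0.068 m and z of paddle in the frame of tray below 0.012 m and angle between each of paddle, tray's own z axis and vertical below 0.1 rad and linear speed of paddle below 0.02 m/s); the robot touches nothing.
It fails at once if the paddle is forced against the stand (over 35 N) (contact force between paddle and rinse_stand above 35 N).
It fails at once if the paddle is dropped or slammed into the tray (over 40 N) (contact force between paddle and tray above 40 N).
It fails at once if a bottle is moved by more than 30 mm (distance of any of buffer_bottle, acid_bottle, std_bottle from where it was at the start of the episode above 0.03 m).
It also fails if it takes over 43 s, if anything falls off the work surface, if the arm or the gripper's body presses on something with over 40 N, if the wrist force passes 120 N, or if a joint passes its speed limit or range.

## Robot

A 6-joint arm with a two-finger parallel gripper is mounted at the origin on a cart in front of the work surface, level with it; the furniture and walls round the work are solid. World frame = base frame: x ahead of the robot, y to its left, z up, the work surface at z = 0. Lengths are in m, angles in rad, forces in N, time in s.
With the tool pointing down it reaches from about 0.35 to 0.975 m from the base axis. Payload 4.9 kg.
Tool frame: the origin (TCP) lies between the finger pads; the fingertips stand 19 mm ahead of it and the grasp point (between the pads) is the TCP; z points along the fingers, y is the line along which they close (so a half turn about z gives the same grasp; the last joint's range is limited). The gripper opens to 85 mm and grips with 20 to 120 N. Pads are 22 mm wide; open, the fingers measure 114 mm over their backs; the gripper's body (76 mm by 85 mm) begins 54 mm behind the grasp point. The pads swing forward as they close: fully open they stand 13 mm farther back than shut.
Start: joints at [1.134, 0.053, 1.613, -0, 1.476, -0.119], TCP at [0.195, 0.594, 0.25] pointing down, gripper open.
Joint ranges: [-3.01, 3.01], [-1.01, 2.22], [0.06, 2.58], [-1.02, 4.17], [0.09, 2.62], [-3.14, 3.14]. Speed limits (rad/s): [2.57, 2.57, 3.14, 3.14, 3.14, 3.14].

## Interface

Orientations are given as a rotation vector (axis times angle).
In Python, from station import ctrl gives the robot as it stands. The module is installed in compiled form; this text tells all that it offers.
- The arm moves only by the tool servo_tool, never from a script. Its argument "increments" is a list that holds one entry, the list of rows, each a list of 5 numbers: the finger opening in cm, from 0 to 8.54, then the shift along the tool's x, y, z in cm, then the turn about the tool's z in degrees. A call has 1 to 5 rows; each row is the pose to reach, as a shift and turn from the pose commanded when the call began, along the tool's axes at that moment; what a row does not reach only later rows make up. A row lasts 1/10 s, in which the tool goes at most 50 mm and 8.59 degrees, less where a joint would pass 70% of its speed; a pose out of reach is approached as far as the arm can. A call with a gripper value outside its range is refused whole. The fingers move at their own pace and stop on an object; "newtons" is the grip in N (left out, the last holds). Time passes only in rows, so rows that repeat a pose let the fingers close. It gives the time, the measured TCP pose, the force, the opening and the grip force at its end, in the units of the state.
- ctrl.get_obs(): the state, without advancing time (a new reading comes with each control period).
- ctrl.get_image(name): name is "scene" or "top" or "wrist"; returns a dict with "img" (400x640x3 uint8, red, green, blue), "fx", "fy", "cx", "cy" (pixels), "rvec" (rotation vector, rad) and "tvec" (3), from world to camera coordinates, as OpenCV has them; the wrist camera has in their place "mount" (4x4, takes a point from camera to tool coordinates, whose origin is the TCP and whose axes are the flange's). Camera axes: x right, y down, z forward; pixel columns grow to the right and rows downward; lengths in m; the calibration is good to about 2 mm. A picture is of the moment at which its call begins: read the wrist's pose just before it. There is no depth.
- ctrl.finish_job(): hands the job in; it is judged then, once.
The state is a dict: "t": time; "q": joint angles; "dq": joint speeds; "effort": joint torques, N m; "tool_pos": TCP position; "tool_rot": TCP orientation; "contact_force": force on the tool from outside, world axes, zero at the start; "wrist_torque": the same for the moment, N m; "opening": finger opening in m; "grip_force": force on a finger pad.
Only numpy, scipy, OpenCV 4.12 (cv2) and the standard library are available. Lean on these libraries where they do the work, as an engineer would, in place of code of your own. Each camera call takes 0.05 s, during which the arm holds its last target. There are 200 camera calls.

## Working session

There is one attempt and no reset: what is moved stays moved. The work goes in short steps, Python scripts to look and compute and a tool call to move; the robot and the scene stay as the last step left them, time stands still between calls to the robot, and variables do not carry over. Pictures are saved under pics/ and viewed, at most 10 in all, crops included, and the job is handed in when it is done.

Besides the shell and the picture viewer there is one more tool, called in YAML: its name, and indented under it one key for each argument. servo_tool: Moves the arm, as the interface text tells. Its arguments: {"type":"object","properties":{"increments":{"type":"array"},"newtons":{"type":"number"}},"required":["increments"]}

```bash
mkdir -p pics; cat > h.py <<'E'
import numpy as np, cv2, pickle
from station import ctrl
def snap(n,f):
    o=ctrl.get_obs(); d=ctrl.get_image(n); d['obs']=o
    cv2.imwrite(f'pics/{f}.png',d['img'][:,:,::-1]); pickle.dump(d,open(f'pics/{f}.pkl','wb')); return d
def ray(d,u,v):
    c=np.array([(u-d['cx'])/d['fx'],(v-d['cy'])/d['fy'],1.])
    if 'mount' in d:
        R=cv2.Rodrigues(np.array(d['obs']['tool_rot']))[0];M=np.array(d['mount'])
        return R@M[:3,3]+d['obs']['tool_pos'],R@M[:3,:3]@c
    R=cv2.Rodrigues(np.array(d['rvec']))[0]; return -R.T@np.array(d['tvec']).ravel(),R.T@c
def at(d,u,v,z):
    o,r=ray(d,u,v); return (o+r*(z-o[2])/r[2]).round(4)
def load(f): return pickle.load(open(f'pics/{f}.pkl','rb'))
E
python3 - <<'E'
from h import *
snap('scene','s0');snap('top','t0');o=ctrl.get_obs();print(o)
E
```

```text
{'t': 0.1, 'q': array([ 1.13398032e+00,  5.33189687e-02,  1.61416380e+00,  1.22633380e-05,
        1.47598512e+00, -1.18976562e-01]), 'dq': array([-1.78290373e-03, -3.51335236e-03, -3.91055474e-03,  8.61261603e-05,
        2.05200080e-03, -6.61936206e-04]), 'effort': array([-2.71540239e-04, -3.94905531e+01, -3.71363139e+01, -1.46909210e-04,
        4.01093755e-03, -1.51775527e-05]), 'tool_pos': array([0.19508004, 0.59322049, 0.24916423]), 'tool_rot': array([-4.97080527e-01, -3.10148377e+00,  2.82686953e-03]), 'contact_force': array([-0.6870016 , -0.10688213,  0.29579807]), 'wrist_torque': array([ 0.01196504,  0.02809842, -0.00046197]), 'grip_force': 0.0, 'opening': 0.0852633814159559}
```

View pics/t0.png

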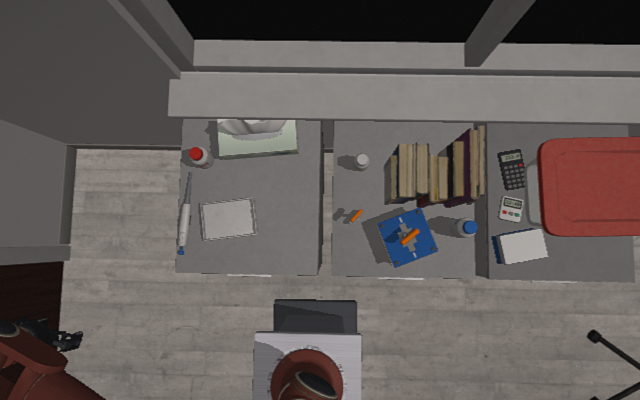

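View pics/s0.png

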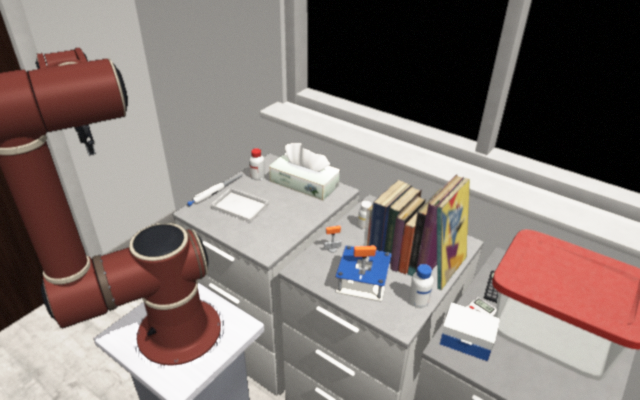

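The top view shows the blue stand at about (407,237) with an orange grip at (410,237). A second, smaller orange-grip paddle stands free at (355,215). The tray is at (228,219), with bottles at (198,156) red, (362,161) white and (467,227) blue. The paddle meant is the one in the stand; I'll confirm that in an enlarged crop.

```bash
python3 - <<'E'
from h import *
d=load('t0')
for n,u,v,z in [('grip',410,237,.122),('small',355,215,.08),('plate',407,237,.068),('tray',228,219,.022),('red',197,154,.113),('wht',362,160,.09),('blue',469,227,.123)]: print(n,at(d,u,v,z))
c=d['img'][190:280,330:490,::-1]; cv2.imwrite('pics/c0.png',cv2.resize(c,None,fx=5,fy=5,interpolation=cv2.INTER_CUBIC))
E
```

```text
grip [ 0.4394 -0.2812  0.122 ]
small [ 0.4997 -0.1313  0.08  ]
plate [ 0.44   -0.2815  0.068 ]
tray [0.4842 0.2454 0.022 ]
red [0.6631 0.3208 0.113 ]
wht [ 0.6574 -0.1489  0.09  ]
blue [ 0.4698 -0.4426  0.123 ]
```

View pics/c0.png

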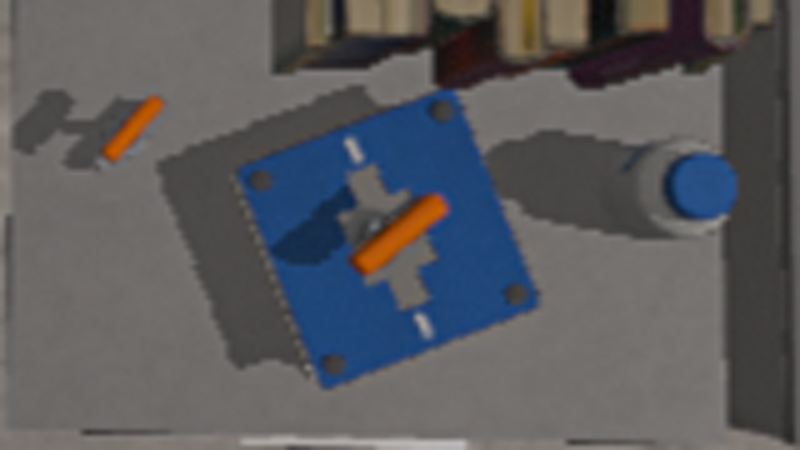

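The crop shows the big grip from (362,266) to (441,203), about 60 mm long; the free one is about 45 mm, so the paddle in the stand is the one meant. The slot marks are at (353,150) and (424,325), which puts the slot at yaw ≈ 22° and the grip at ≈ -51°.

```bash
cat >> h.py <<'E'
def go(p,yaw=None,n=5):
    "shift (cm) along tool axes and turn (deg) to world p, tool-x yaw (deg, mod 180)"
    o=ctrl.get_obs();R=cv2.Rodrigues(np.array(o['tool_rot']))[0]
    y0=np.degrees(np.arctan2(R[1,0],R[0,0])); s=R.T@(np.array(p)-o['tool_pos'])*100
    t=None if yaw is None else -((yaw-y0+90)%180-90)
    print('t',o['t'].__round__(2),'pos',np.round(o['tool_pos'],4),'yaw',y0.round(1),'q6',o['q'][5].round(2),'tilt',R[:,2].round(3),'shift',s.round(2),'turn',t)
E
python3 - <<'E'
from h import *
d=load('t0')
m1=at(d,330+353/5,190+30,.068);m2=at(d,330+424/5,190+65,.068);g1=at(d,330+362/5,190+266/5,.13);g2=at(d,330+441/5,190+203/5,.13)
print(m1,m2,(m1+m2)/2,np.degrees(np.arctan2(*(m1-m2)[1::-1])));print(g1,g2,(g1+g2)/2,np.linalg.norm(g1-g2),np.degrees(np.arctan2(*(g1-g2)[1::-1])))
go([.40,.36,.25],-51); go([.44,.12,.25],-51);go([.44,-.28,.25],-51)
E
```

```text
[ 0.4884 -0.2631  0.068 ] [ 0.3892 -0.3038  0.068 ] [ 0.4388  -0.28345  0.068  ] 22.30747266064888
[ 0.4221 -0.2592  0.13  ] [ 0.4572 -0.3022  0.13  ] [ 0.43965 -0.2807   0.13   ] 0.05550684642456284 129.22404220387338
t 0.1 pos [0.1951 0.5932 0.2492] yaw 161.8 q6 -0.12 tilt [-0.001 -0.002 -1.   ] shift [-26.75 -15.75  -0.06] turn 32.78906129969934
t 0.1 pos [0.1951 0.5932 0.2492] yaw 161.8 q6 -0.12 tilt [-0.001 -0.002 -1.   ] shift [-3.805e+01 -3.730e+01 -2.000e-02] turn 32.78906129969934
t 0.1 pos [0.1951 0.5932 0.2492] yaw 161.8 q6 -0.12 tilt [-0.001 -0.002 -1.   ] shift [-5.055e+01 -7.529e+01  4.000e-02] turn 32.78906129969934
```

servo_tool:
  increments:
    - [[8.5,-3.5,-3.5,0,7],[8.5,-7,-7,0,14],[8.5,-10.5,-10.5,0,21],[8.5,-14,-14,0,28],[8.5,-17.5,-17.5,0,33]]

```text
t: 0.6
tool_pos: [0.307, 0.3709, 0.2497]
tool_rot: [-1.362, -2.831, 0.001]
contact_force: [0.6, -0.6, -0.1]
opening: 0.0849
grip_force: 0.0
```

```bash
python3 - <<'E'
from h import *
go([.44,.12,.25],129.2);go([.44,-.28,.25],129.2)
E
```

```text
t 0.6 pos [0.307  0.3709 0.2497] yaw 128.6 q6 0.05 tilt [-0. -0. -1.] shift [-2.79e+01 -5.26e+00 -2.00e-02] turn -0.6048775313716703
t 0.6 pos [0.307  0.3709 0.2497] yaw 128.6 q6 0.05 tilt [-0. -0. -1.] shift [-59.17 -30.21   0.  ] turn -0.6048775313716703
```

servo_tool:
  increments:
    - [[8.5,-4.9,-1,0,0],[8.5,-9.8,-2,0,0],[8.5,-14.7,-3,0,0],[8.5,-19.3,-5,0,0],[8.5,-23.3,-8,0,0]]

```text
t: 1.1
tool_pos: [0.3908, 0.1392, 0.25]
tool_rot: [-1.358, -2.833, 0.001]
contact_force: [0.8, -0.9, -0.3]
opening: 0.0851
grip_force: 0.0
```

servo_tool:
  increments:
    - [[8.5,-3.9,-2.5,0,0],[8.5,-7.8,-5,0,0],[8.5,-11.7,-7.5,0,0],[8.5,-15.6,-10,0,0],[8.5,-19.5,-12.5,0,0]]

```text
t: 1.6
tool_pos: [0.4147, -0.0909, 0.2501]
tool_rot: [1.358, 2.833, 0.0]
contact_force: [2.4, 0.2, -0.6]
opening: 0.0849
grip_force: 0.0
```

```bash
python3 - <<'E'
from h import *
go([.438,-.281,.25],129.2)
E
```

```text
t 1.6 pos [ 0.4147 -0.0909  0.2501] yaw 128.8 q6 -1.07 tilt [ 0.  0. -1.] shift [-1.628e+01 -1.009e+01  1.000e-02] turn -0.4275675828743033
```

servo_tool:
  increments:
    - [[8.5,-4,-2.5,0,0],[8.5,-8,-5,0,0],[8.5,-12,-7.5,0,0],[8.5,-16.3,-10.1,0,0],[8.5,-16.3,-10.1,0,0]]

```text
t: 2.1
tool_pos: [0.4381, -0.2839, 0.2492]
tool_rot: [-1.365, -2.828, 0.001]
contact_force: [-0.7, 0.5, -0.2]
opening: 0.0852
grip_force: 0.0
```

```bash
python3 - <<'E'
from h import *
d=snap('wrist','w1');go([.438,-.281,.25],129.2)
cv2.imwrite('pics/w1v.png',d['img'][:,:,::-1])
E
```

```text
t 2.15 pos [ 0.438  -0.2815  0.2492] yaw 128.6 q6 -1.39 tilt [-0.002  0.002 -1.   ] shift [ 0.04  0.03 -0.08] turn -0.6304724964412571
```

View pics/w1v.png

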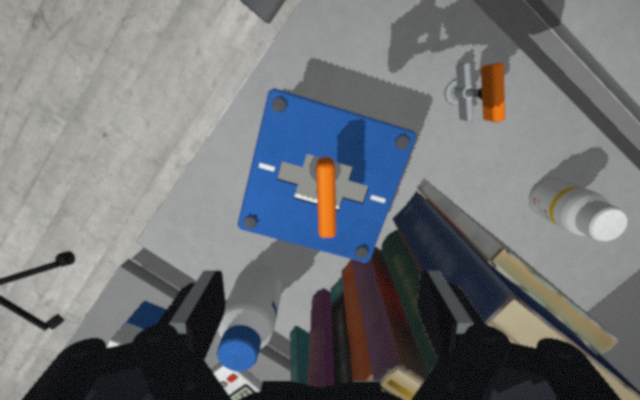

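The wrist view shows the grip's top face from (325,160) to (328,237), the slot marks at (266,167) and (378,199), and the blue bottle to the lower left.

```bash
python3 - <<'E'
from h import *
d=load('w1');yaw=lambda a,b:np.degrees(np.arctan2(*(b-a)[1::-1]))
a,b=at(d,325,159,.13),at(d,328,238,.13);m,n=at(d,266,167,.068),at(d,378,199,.068)
print(a,b,(a+b)/2,np.linalg.norm(a-b),yaw(a,b));print(m,n,(m+n)/2,np.linalg.norm(m-n),yaw(m,n))
p=(a+b)/2;go([p[0],p[1],.115],yaw(a,b))
E
```

```text
[ 0.4183 -0.254   0.13  ] [ 0.459 -0.301  0.13 ] [ 0.43865 -0.2775   0.13   ] 0.062173064907562664 -49.10883036735759
[ 0.3891 -0.3024  0.068 ] [ 0.4891 -0.2618  0.068 ] [ 0.4391 -0.2821  0.068 ] 0.10792756830393241 22.097152452634464
t 2.15 pos [ 0.438  -0.2815  0.2492] yaw 128.6 q6 -1.39 tilt [-0.002  0.002 -1.   ] shift [ 0.24  0.3  13.42] turn -2.3216421290836706
```

servo_tool:
  increments:
    - [[6,0.2,0.2,3,-2],[6,0.2,0.2,7,-2],[6,0.2,0.2,10.5,-2],[6,0.2,0.2,12.6,-2],[6,0.2,0.2,13.3,-2]]

```text
t: 2.65
tool_pos: [0.4372, -0.2739, 0.1139]
tool_rot: [-1.304, -2.852, -0.003]
contact_force: [-0.1, -0.2, 0.1]
opening: 0.0602
grip_force: 0.0
```

servo_tool:
  increments:
    - [[3,0,0,0,0],[1,0,0,0,0],[0.5,0,0,0,0],[0.5,0,0,0,0],[0.5,0,0,0,0]]
  newtons: 40

```text
t: 3.15
tool_pos: [0.4398, -0.2775, 0.1193]
tool_rot: [1.307, 2.853, -0.002]
contact_force: [-0.5, -0.5, 5.7]
opening: 0.0133
grip_force: 42.2
```

```bash
python3 - <<'E'
from h import *
o=ctrl.get_obs();print(o['opening'],o['grip_force'],o['contact_force'])
go([.439,-.282,.116],22.2)
E
```

```text
0.01332606880747106 42.18694746494293 [-0.50084866 -0.49939307  5.67817149]
t 3.15 pos [ 0.4398 -0.2775  0.1193] yaw 130.8 q6 -1.42 tilt [ 0.002 -0.002 -1.   ] shift [-0.28 -0.36  0.33] turn -71.41035772356724
```

Gripped (opening 13 mm). Lifting 3 mm, then turning.

servo_tool:
  increments:
    - [[0.5,0,0,-0.4,0],[0.5,0,-0.1,-0.6,-4],[0.5,-0.1,-0.2,-0.6,-10],[0.5,-0.2,-0.3,-0.6,-17],[0.5,-0.2,-0.3,-0.6,-24]]

```text
t: 3.65
tool_pos: [0.4374, -0.2797, 0.1226]
tool_rot: [-0.678, -3.066, -0.002]
contact_force: [0.3, 0.3, -2.0]
opening: 0.0133
grip_force: 41.1
```

servo_tool:
  increments:
    - [[0.5,0,0,0,-7],[0.5,0,0,0,-14],[0.5,0,0,0,-21],[0.5,0,0,0,-28],[0.5,0,0,0,-35]]

```text
t: 4.15
tool_pos: [0.4374, -0.2795, 0.1225]
tool_rot: [0.276, -3.128, -0.002]
contact_force: [-0.3, -1.0, -1.4]
opening: 0.0133
grip_force: 41.2
```

servo_tool:
  increments:
    - [[0.5,0,0,0,-5],[0.5,0,0,0,-9],[0.5,0,0,0,-12],[0.5,0,0,0,-12],[0.5,0,0,0,-12]]

```text
t: 4.65
tool_pos: [0.4376, -0.2798, 0.1228]
tool_rot: [0.592, -3.085, -0.001]
contact_force: [-0.0, -0.4, -1.2]
opening: 0.0135
grip_force: 41.1
```

```bash
python3 - <<'E'
from h import *
d=snap('wrist','w2');o=ctrl.get_obs();print(o['opening'],o['grip_force'],o['contact_force'])
go([.439,-.282,.12],22.2)
e=snap('top','t2')
c=e['img'][205:270,370:445,::-1]; c=cv2.resize(c,None,fx=5.3,fy=5.3,interpolation=cv2.INTER_CUBIC)
w=d['img'][:,120:560,::-1][:345]
print(c.shape);cv2.imwrite('pics/v2.png',np.hstack([c[:344,:360],w[:344]]))
E
```

```text
0.013590173622082766 41.14325702190399 [-0.14629308  0.60379393 -2.08954287]
t 4.7 pos [ 0.4377 -0.2798  0.1229] yaw -158.3 q6 -2.66 tilt [-0.001  0.001 -1.   ] shift [-0.04 -0.25  0.29] turn -0.4645264740302082
(344, 398, 3)
```

View pics/v2.png

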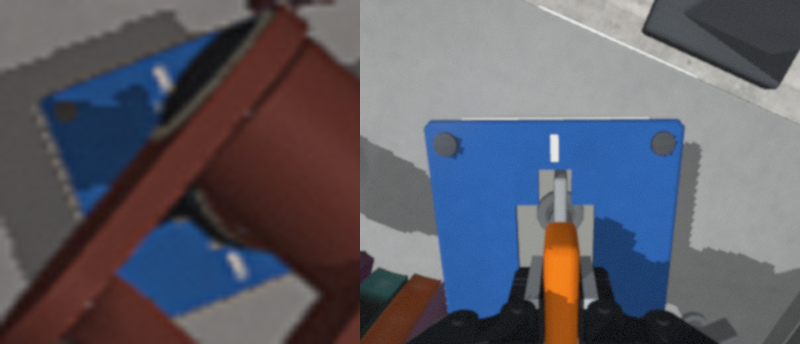

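The wrist view shows the blade lying along the slot. Blade end at picture (560,174), slot edges at 539 and 572, window edges at 517 and 593. I'll work out the offset.

```bash
python3 - <<'E'
from h import *
d=load('w2');R=cv2.Rodrigues(np.array(d['obs']['tool_rot']))[0]
T=lambda u,v,z:(R.T@(at(d,u-240,v,z)-d['obs']['tool_pos'])*1000).round(1)
for n,u,v,z in [('mark',555,148,.068),('slotL',539,180,.068),('slotR',572,180,.068),('slotend',556,170,.068),('winL',517,240,.068),('winR',593,240,.068),('wintop',556,206,.068),('bladeL',553,180,.057),('bladeR',568,180,.057),('bladeend',560,174,.057),('gripL',546,230,.135),('gripR',578,230,.135),('gripend',562,222,.135)]: print(n,T(u,v,z))
E
```

```text
mark [53.2 -2.  54.9]
slotL [ 35.9 -10.8  54.8]
slotR [35.9  7.1 54.9]
slotend [41.5 -1.5 54.8]
winL [  0.5 -24.   54.8]
winR [ 0.6 19.5 54.9]
wintop [21.1 -1.6 54.8]
bladeL [33.1 -3.4 65.8]
bladeR [33.1  5.1 65.9]
bladeend [36.5  0.6 65.8]
gripL [ 35.2  -4.1 -12.2]
gripR [ 35.2   7.2 -12.1]
gripend [ 38.3   1.5 -12.2]
```

servo_tool:
  increments:
    - [[0.5,-0.1,-0.25,0,0],[0.5,-0.1,-0.25,0,0],[0.5,-0.1,-0.25,-0.6,0],[0.5,-0.1,-0.25,-1.3,0],[0.5,-0.1,-0.25,-2,0]]

```text
t: 5.25
tool_pos: [0.44, -0.2821, 0.1442]
tool_rot: [-0.594, 3.085, -0.001]
contact_force: [-0.0, -0.1, -2.3]
opening: 0.0135
grip_force: 41.1
```

servo_tool:
  increments:
    - [[0.5,0,0,-1,0],[0.5,0,0,-2,0],[0.5,0,0,-3,0],[0.5,0,0,-4,0],[0.5,0,0,-5,0]]

```text
t: 5.75
tool_pos: [0.4398, -0.2821, 0.1944]
tool_rot: [-0.594, 3.085, -0.001]
contact_force: [-0.4, 0.1, -1.1]
opening: 0.0133
grip_force: 41.1
```

Free of the guard, with only the paddle's weight on the wrist. Raising and carrying it to the tray.

servo_tool:
  increments:
    - [[0.5,0,0,-1.5,0],[0.5,0,0,-3,0],[0.5,0,0,-4.5,0],[0.5,0,0,-6,0],[0.5,0,0,-6,0]]

```text
t: 6.25
tool_pos: [0.4409, -0.283, 0.257]
tool_rot: [-0.593, 3.081, -0.007]
contact_force: [0.7, -0.1, -1.0]
opening: 0.0135
grip_force: 41.2
```

```bash
python3 - <<'E'
from h import *
d=load('t0');print([at(d,u,v,.022) for u,v in [(200,206),(252,199),(257,233),(206,240)]])
go([.484,.245,.255],-158);print(ctrl.get_obs()['q'])
E
```

```text
[array([0.5217, 0.3314, 0.022 ]), array([0.5456, 0.1755, 0.022 ]), array([0.4441, 0.157 , 0.022 ]), array([0.4204, 0.3088, 0.022 ])]
t 6.25 pos [ 0.4409 -0.283   0.257 ] yaw -158.2 q6 -2.66 tilt [ 0.004 -0.004 -1.   ] shift [-2.360e+01  4.743e+01  2.000e-02] turn -0.20662942718055888
[-7.12691684e-01 -1.99421880e-01  1.84082002e+00 -2.04044049e-05
  1.49450207e+00 -2.66384600e+00]
```

servo_tool:
  increments:
    - [[0.5,-1,2,0,0],[0.5,-2.6,5.2,0,0],[0.5,-4.4,8.8,0,0],[0.5,-6.2,12.4,0,0],[0.5,-8,16,0,0]]

```text
t: 6.75
tool_pos: [0.4543, -0.1023, 0.2527]
tool_rot: [0.593, -3.085, -0.001]
contact_force: [1.1, 0.2, -1.3]
opening: 0.0134
grip_force: 41.1
```

servo_tool:
  increments:
    - [[0.5,-1.8,3.6,0,0],[0.5,-3.6,7.2,0,0],[0.5,-5.4,10.8,0,0],[0.5,-7.2,14.4,0,0],[0.5,-9,18,0,0]]

```text
t: 7.25
tool_pos: [0.471, 0.0985, 0.2529]
tool_rot: [0.594, -3.084, 0.0]
contact_force: [1.0, -0.7, -1.8]
opening: 0.0137
grip_force: 41.1
```

servo_tool:
  increments:
    - [[0.5,-1.7,3.5,0,0],[0.5,-3.4,7,0,0],[0.5,-5,10,0,0],[0.5,-6.2,12.5,0,0],[0.5,-6.6,13.3,0,0]]

```text
t: 7.75
tool_pos: [0.4828, 0.2469, 0.2525]
tool_rot: [0.598, -3.083, -0.001]
contact_force: [0.5, -0.5, -2.7]
opening: 0.0132
grip_force: 41.0
```

servo_tool:
  increments:
    - [[0.5,0,0,0,0],[0.5,0,0,0,0]]

```text
t: 7.95
tool_pos: [0.4832, 0.244, 0.2529]
tool_rot: [0.593, -3.084, 0.001]
contact_force: [0.2, -0.2, -1.2]
opening: 0.0133
grip_force: 41.1
```

```bash
python3 - <<'E'
from h import *
go([.483,.243,.12],-158);d=snap('wrist','w3');snap('top','t3');snap('scene','s3')
s=load('s3')['img'][150:300,150:350,::-1];s=cv2.resize(s,None,fx=2,fy=2)
cv2.imwrite('pics/v3.png',np.hstack([s,d['img'][:300,120:520,::-1]]))
E
```

```text
t 7.95 pos [0.4832 0.244  0.2529] yaw -158.2 q6 -1.62 tilt [-0.001 -0.001 -1.   ] shift [ 0.04 -0.08 13.29] turn -0.23249414799798274
```

View pics/v3.png

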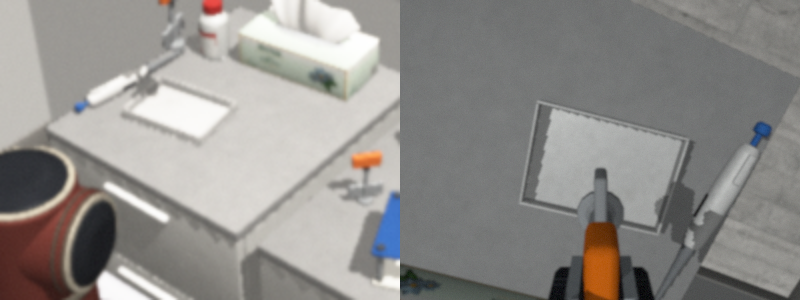

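The wrist view shows the paddle held and upright, with the tray rim corners at (538,103), (690,138), (660,232) and (523,203).

```bash
python3 - <<'E'
from h import *
d=load('w3');P=[at(d,u-280,v,.022) for u,v in [(538,103),(690,138),(660,232),(523,203)]];print(P,np.mean(P,0))
print([np.linalg.norm(P[i]-P[i-1]).round(3) for i in range(4)])
c=np.mean(P,0);go([c[0],c[1],.12])
E
```

```text
[array([0.442 , 0.1608, 0.022 ]), array([0.4166, 0.317 , 0.022 ]), array([0.5234, 0.3328, 0.022 ]), array([0.5481, 0.1789, 0.022 ])] [0.482525 0.247375 0.022   ]
[np.float64(0.108), np.float64(0.158), np.float64(0.108), np.float64(0.156)]
t 8.1 pos [0.4834 0.2437 0.2533] yaw -158.3 q6 -1.62 tilt [-0. -0. -1.] shift [-0.06  0.38 13.33] turn None
```

servo_tool:
  increments:
    - [[0.5,0,0.3,3,0],[0.5,0,0.3,6,0],[0.5,0,0.3,9,0],[0.5,0,0.3,11.5,0],[0.5,0,0.3,12.5,0]]

```text
t: 8.6
tool_pos: [0.4806, 0.2461, 0.1252]
tool_rot: [0.591, -3.08, 0.001]
contact_force: [0.0, 0.1, -2.1]
opening: 0.0132
grip_force: 41.0
```

servo_tool:
  increments:
    - [[0.5,0,0,0.1,0],[0.5,0,0,0.3,0],[0.5,0,0,0.5,0],[0.5,0,0,0.7,0],[0.5,0,0,0.9,0]]

```text
t: 9.1
tool_pos: [0.4828, 0.2478, 0.1202]
tool_rot: [-0.594, 3.083, 0.0]
contact_force: [-1.4, -0.2, -1.9]
opening: 0.0132
grip_force: 41.0
```

servo_tool:
  increments:
    - [[0.5,0,0,0.1,0],[0.5,0,0,0.2,0],[0.5,0,0,0.3,0],[0.5,0,0,0.4,0],[0.5,0,0,0.4,0]]

```text
t: 9.6
tool_pos: [0.4821, 0.2475, 0.1151]
tool_rot: [0.594, -3.085, 0.0]
contact_force: [0.6, 0.2, -1.6]
opening: 0.0133
grip_force: 41.0
```

servo_tool:
  increments:
    - [[0.5,0,0,0.05,0],[0.5,0,0,0.1,0],[0.5,0,0,0.15,0],[0.5,0,0,0.15,0]]

```text
t: 10.0
tool_pos: [0.4823, 0.2476, 0.1139]
tool_rot: [-0.594, 3.085, -0.0]
contact_force: [-0.2, -0.6, -1.4]
opening: 0.0133
grip_force: 41.1
```

servo_tool:
  increments:
    - [[0.5,0,0,0.05,0],[0.5,0,0,0.1,0],[0.5,0,0,0.15,0],[0.5,0,0,0.15,0]]

```text
t: 10.4
tool_pos: [0.4826, 0.2477, 0.1139]
tool_rot: [-0.594, 3.084, -0.0]
contact_force: [-3.7, -1.7, 7.1]
opening: 0.0135
grip_force: 42.4
```

The foot is on the floor. Easing off the preload and opening slowly.

servo_tool:
  increments:
    - [[0.5,0,0,-0.1,0],[1.6,0,0,-0.1,0],[2,0,0,-0.1,0],[3,0,0,-0.1,0],[4.5,0,0,-0.1,0]]
  newtons: 20

```text
t: 10.9
tool_pos: [0.4822, 0.2476, 0.1131]
tool_rot: [0.594, -3.085, 0.0]
contact_force: [0.2, -0.3, -0.1]
opening: 0.0434
grip_force: 0.0
```

servo_tool:
  increments:
    - [[5,0,0,0,0],[5,0,0,-1,0],[5,0,0,-3,0],[5,0,0,-6,0],[5,0,0,-9,0]]

```text
t: 11.4
tool_pos: [0.482, 0.2475, 0.2046]
tool_rot: [0.594, -3.085, 0.0]
contact_force: [0.5, 0.7, 0.8]
opening: 0.0499
grip_force: 0.0
```

servo_tool:
  increments:
    - [[5,0,0,-2,0],[5,0,0,-4,0],[5,0,0,-5,0],[5,0,0,-5,0],[5,0,0,-5,0]]

```text
t: 11.9
tool_pos: [0.4819, 0.2475, 0.2527]
tool_rot: [0.594, -3.084, 0.0]
contact_force: [-0.6, -0.5, -0.9]
opening: 0.0497
grip_force: 0.0
```

```bash
python3 - <<'E'
from h import *
d=snap('wrist','w4');snap('scene','s4')
s=load('s4')['img'][150:300,150:350,::-1];s=cv2.resize(s,None,fx=2,fy=2)
cv2.imwrite('pics/v4.png',np.hstack([s,d['img'][:300,120:520,::-1]]))
E
```

```text
(no output)
```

View pics/v4.png

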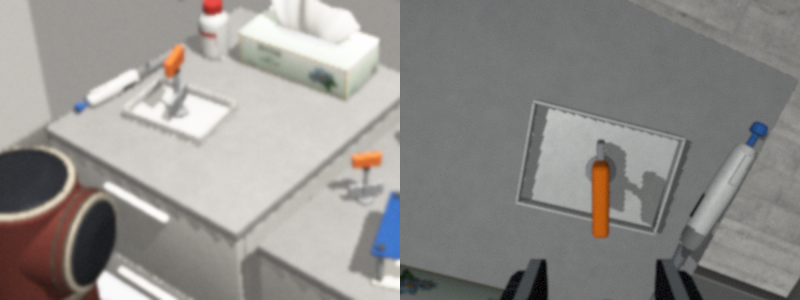

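The paddle stands upright near the tray's middle, with its foot at about (600,168) in the wrist view. The gripper is clear.

```bash
python3 -c "
from station import ctrl
print(ctrl.finish_job())"
```

```text
the job is handed in; nothing more can be done
None
```

The paddle was turned in line with the slot, drawn up out of the guard without forcing, and set upright on the tray floor; I let go and handed the job in at about 12 s, with no verdict returned.

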